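# Spring open the display case with its twin push-button catch

## Task

A buyer wants to see the glass insulator that lies in one of the two closed display cases: open that case. Put one fingertip on each of the two buttons of its catch, press both down together and keep them down until the lid has lifted well clear of the catch by itself; then let go, move clear, and finish with the lid standing open at its stop. Do not push or pry the lid, do not work the catch of the case with the steel pins, and leave the other things on the table where they stand.

Things in the scene. Friction and masses are not known exactly. Their poses are not given: they have to be found in the camera images.
- bell_case: aluminium display case 240 (x) x 220 (y) x 85 mm, glazed lid on top (to z = 99 mm); on the deck in front of the lid a black catch housing (46 x 118 mm, top z = 112 mm) with two round buttons. Fixed. Origin: centre of underside; +x to the hinge side, away from the robot. This one holds a single large aqua glass insulator lying on its side, seen through the lid
- bell_left_top (a point): centre of the top face of the left button of the insulator case; with the button up it lies at case x = -96 mm, y = +32 mm, z = 124 mm (12 mm proud of the housing, 34 mm in front of the lid's edge). The two buttons are 64 mm apart between centres. It moves with the button
- bell_right_top (a point): centre of the top face of the right button of the insulator case; with the button up it lies at case x = -96 mm, y = -32 mm, z = 124 mm (12 mm proud of the housing, 34 mm in front of the lid's edge). The two buttons are 64 mm apart between centres. It moves with the button
- bell_left (a joint): left push button of the insulator case (grey cap, 26 mm diameter, at +y). Value: press depth, 0 (up) to 0.008 m (bottom). Sprung: about 1.5 N at the start, 5 N at the bottom. Draws back one steel bolt that lies over the lid's front rail, clear from 5.6 mm on; the lid is free only while both bolts are back
- bell_right (a joint): right push button of the insulator case (grey cap, 26 mm diameter, at -y). Value: press depth, 0 (up) to 0.008 m (bottom). Sprung: about 1.5 N at the start, 5 N at the bottom, and draws back its own bolt in the same way
- bell_lid (a joint): lid of the insulator case, hinged at its far edge. Value: 0 (shut) to 0.28 rad (its stop; front edge 50 mm higher, 6 mm further back). A damped spring hinge lifts it in about 4 to 6 s. Until 0.12 rad the bolts bind on its front rail if the buttons are let go, and it sticks there until both are pressed again. Once up, it stays up
- bell_lid_edge (a point): middle of the top front edge of the insulator case's lid; shut: case x = -62 mm, z = 99 mm
- pin_case: aluminium display case 240 (x) x 220 (y) x 85 mm, glazed lid on top (to z = 99 mm); on the deck in front of the lid a black catch housing (46 x 118 mm, top z = 112 mm) with two round buttons. Fixed. Origin: centre of underside; +x to the hinge side, away from the robot. This one, the same outside, holds a row of four steel pins; it stays shut
- pin_left (a joint): left push button of the pin case (grey cap, 26 mm diameter, at +y). Value: press depth, 0 (up) to 0.008 m (bottom). Sprung: about 1.5 N at the start, 5 N at the bottom. To be left alone
- pin_right (a joint): right push button of the pin case (grey cap, 26 mm diameter, at -y). Value: press depth, 0 (up) to 0.008 m (bottom). Sprung: about 1.5 N at the start, 5 N at the bottom. To be left alone
- pin_lid (a joint): the lid of the pin case; value as for the other lid, stays 0
- pony: small amber glass insulator, loose, standing between the cases: 58 mm diameter, 92 mm high; origin at the centre of its underside
- aqua_bell: aqua glass insulator, loose, standing upright in front: 76 mm diameter, 110 mm high; origin at the centre of its underside
- porcelain_spool: white porcelain spool insulator, loose, standing in front: 72 mm diameter, 73 mm high; origin at the centre of its underside
- beehive: clear glass insulator, loose, standing beside the cases: 84 mm diameter, 110 mm high; origin at the centre of its underside
- paper_cup: empty paper cup, loose, standing beside the cases: 76 mm diameter at the rim, 95 mm high; origin at the centre of its underside
- magnifier: hand magnifier, loose, lying flat: black ring 68 mm diameter with a handle to its -x, 150 mm long in all, 12 mm thick; origin under the centre of the ring

How it is judged:
By the outcome, as a careful person would: the job done as asked, in the order asked, and still so for the second after the job is handed in, with the robot touching nothing.
It also fails if it takes over 42 s, if anything falls off the work surface, if the arm or the gripper's body presses on something with over 40 N, if the wrist force passes 120 N, or if a joint passes its speed limit or range.

## Robot

A 6-joint arm with a two-finger parallel gripper is mounted at the origin on the work surface. World frame = base frame: x ahead of the robot, y to its left, z up, the work surface at z = 0. Lengths are in mm, angles in degrees, forces in N, time in s.
With the tool pointing down it reaches from about 300 to 850 mm from the base axis. Payload 4.2 kg.
Tool frame: the origin (TCP) lies at the centre of the arm's flange, where the gripper is bolted on; the fingertips stand 191 mm ahead of it and the grasp point (between the pads) lies 172 mm ahead of it; z points along the fingers, y is the direction in which the jaws open and shut (so a half turn about z gives the same grasp; the last joint's range is limited). The gripper opens to 91 mm and grips with 3 to 60 N. Pads are 32 mm wide; open, the fingers measure 118 mm over their backs; the gripper's body (76 mm by 178 mm) begins 60 mm behind the grasp point.
Start: joints at [-67.781, 18.312, 89.639, -0, 72.044, -1.146], TCP at [228.038, -527.846, 404.776] pointing down, gripper open.
Joint ranges: [-177.97, 177.97], [-48.28, 115.42], [12.27, 149.76], [-77.06, 257.06], [2.81, 150.46], [-146.56, 146.56]. Speed limits (degrees/s): [147.25, 147.25, 180, 180, 180, 180].

## Interface

Orientations are given as [roll, pitch, yaw] about the fixed x, y, z axes, in that order (R = Rz(yaw) Ry(pitch) Rx(roll)).
In Python, from workcell import status, vision, ticket gives the robot as it stands.
- The arm moves only by the shell command python3 -m jog 'ROWS' [FORCE]. ROWS is JSON, a list of rows, each a list of 7 numbers: the finger opening in m, from 0 to 0.0912, then the shift along the tool's x, y, z in m, then the turn, a rotation vector about the tool's x, y, z in rad. A call has 1 to 12 rows; each row shifts and turns the commanded pose from where the row before left it, along the tool's axes as they then stand; what a row does not reach is not made up. A row lasts 1/8 s, in which the tool goes at most 62.5 mm and 10.7 degrees, less where a joint would pass 70% of its speed; a pose out of reach is approached as far as the arm can. A call with a gripper value outside its range is refused whole. The fingers move at their own pace and stop on an object; FORCE is the grip in N (left out, the last holds). Time passes only in rows, so rows that do not move let the fingers close. It gives the time, the measured TCP pose, the force and the opening at its end, in the units of the state.
- status.state(): the state, without advancing time (a new reading comes with each control period).
- vision.grab_frame(name): name is "scene" or "side" or "wrist"; returns a dict with "color" (384x512x3 uint8, blue, green, red), "depth" (384x512 float32, mm along the optical axis (not along the pixel's ray), 0 where there is no reading), "fov_y" (degrees; the focal length in pixels is half the picture's height over the tangent of half this angle, whatever the lens; pixels are square), "cx", "cy" (the principal point, pixels), "pose" (4x4, takes a point from camera to world coordinates). Camera axes: x right, y down, z forward; pixel columns grow to the right and rows downward; lengths in mm; the calibration is good to about 2 mm. A picture is of the moment at which its call begins.
- ticket.job_done(): hands the job in, once; it reports no verdict.
Trained networks look in the newest picture that a camera, given by its name, has taken for a name from the list of things; names that differ only in an ending like _2 or _b are one class to them, and where a whole thing is asked for, a point or a joint stands for the part that bears it (a point fixed in the world has none). Each returns a list of dicts, best first, with "p" (0 to 1); they miss things now and then, are a little off and sometimes report something else, mostly with a low value. They report only what shows in the picture. A call takes as long as a camera call.
- vision.find_in(camera, label): "location" ([x, y, z] in mm, in world coordinates, good to about 4 mm: the middle of the surface that is visible of it).
- vision.silhouettes(camera, label): "pixels" (384x512 bool, what is visible of it).
The state is a dict: "time_s": time; "qpos": joint angles; "qvel": joint speeds; "effort": joint torques, N m; "ee_pos": TCP position; "ee_rot": TCP orientation; "force": force on the tool from outside, world axes, zero at the start; "torque": the same for the moment, N m; "gripper_width": finger opening in mm.
Only numpy, scipy, OpenCV 4.12 (cv2) and the standard library are available. Lean on these libraries where they do the work, as an engineer would, in place of code of your own. Each camera call takes 0.05 s, during which the arm holds its last target.

## Working session

There is one attempt and no reset: what is moved stays moved. The work goes in short steps, Python scripts to look and compute and a shell command to move; the robot and the scene stay as the last step left them, time stands still between calls to the robot, and variables do not carry over. Pictures are saved under pics/ and viewed, and the job is handed in when it is done.

```bash
mkdir -p pics; ls; python3 - <<'E'
from workcell import status, vision
import cv2
s=status.state(); print(s)
for n in ["scene","side"]:
    f=vision.grab_frame(n); cv2.imwrite(f"pics/{n}0.png",f["color"])
    print(n,f["fov_y"],f["cx"],f["cy"],f["pose"].round(3).tolist())
    for l in ["bell_left","bell_right","bell_left_top","bell_case","pin_case","pony","aqua_bell","porcelain_spool","beehive","paper_cup","magnifier"]:
        print(n,l,[(round(d["p"],2),[round(v) for v in d["location"]]) for d in vision.find_in(n,l)][:3])
E
```

```text
pics
{'time_s': 0.0, 'qpos': array([-6.77807644e+01,  1.83530344e+01,  8.97084966e+01,  1.91843708e-03,
        7.20421829e+01, -1.14545804e+00]), 'qvel': array([-0.03663443,  0.03943991, -0.07574801,  0.05183174,  0.0852498 ,
        0.11421738]), 'effort': array([-5.11405287e-04, -4.12454367e+01, -2.31971347e+01,  7.28196977e-02,
        4.57829784e-02, -1.37342981e-04]), 'ee_pos': array([ 227.98067035, -527.69061223,  403.89182767]), 'ee_rot': array([-1.79896343e+02, -3.89685218e-03,  2.33640970e+01]), 'force': array([-0.60117534, -0.39080373,  0.23806006]), 'torque': array([-0.04557033, -0.00231739, -0.00191702]), 'gripper_width': 91.47020451061448}
scene 42.788521205491406 258.11908045998416 201.04751813748805 [[-0.441, 0.697, -0.566, 1373.475], [0.897, 0.346, -0.274, 408.591], [0.005, -0.628, -0.778, 1279.761], [0.0, 0.0, 0.0, 1.0]]
scene bell_left []
scene bell_right [(0.6, [538, -255, 127])]
scene bell_left_top []
scene bell_case [(0.56, [661, -194, 94])]
scene pin_case [(0.56, [621, 239, 94])]
scene pony [(0.75, [544, 12, 67])]
scene aqua_bell [(0.78, [419, 150, 95]), (0.48, [495, 246, 123])]
scene porcelain_spool [(0.59, [400, -184, 72])]
scene beehive [(0.77, [588, -424, 64])]
scene paper_cup [(0.63, [539, 454, 59])]
scene magnifier [(0.58, [308, -377, 12])]
side 42.34079219405474 259.4640022374367 185.710812015655 [[-0.984, -0.13, 0.123, 362.259], [-0.179, 0.708, -0.683, 958.663], [0.002, -0.694, -0.72, 1107.085], [0.0, 0.0, 0.0, 1.0]]
side bell_left []
side bell_right [(0.61, [535, -257, 121])]
side bell_left_top [(0.52, [524, -192, 121])]
side bell_case []
side pin_case [(0.78, [584, 268, 100]), (0.67, [526, 24, 61])]
side pony [(0.84, [526, 26, 60])]
side aqua_bell []
side porcelain_spool [(0.94, [390, -176, 64])]
side beehive [(0.64, [561, -423, 67])]
side paper_cup [(0.8, [556, 434, 55])]
side magnifier [(0.65, [304, -384, 12]), (0.24, [564, -423, 66])]
```

View pics/scene0.png

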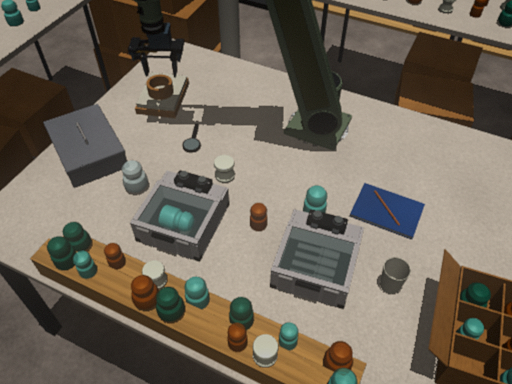

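View pics/side0.png

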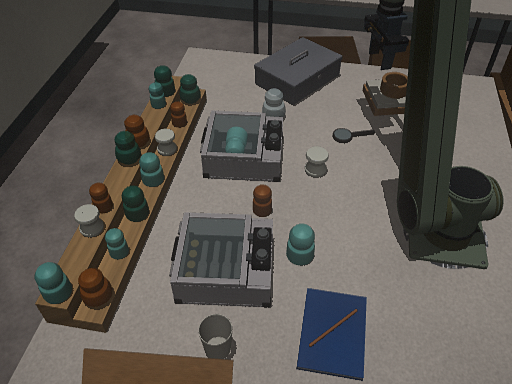

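The scene picture shows the aqua insulator lying in the left-hand case (near 180,215), with its catch near (193,182). In the side picture that case is the far one, with its catch near (273,135). I'll measure the catch from depth.

```bash
cat > h.py <<'E'
import numpy as np, cv2
def cloud(f):
    H,W=f["depth"].shape; fl=H/2/np.tan(np.radians(f["fov_y"]/2))
    u,v=np.meshgrid(np.arange(W),np.arange(H)); d=f["depth"].astype(float)
    P=np.stack([(u-f["cx"])/fl*d,(v-f["cy"])/fl*d,d],-1)
    P=P@f["pose"][:3,:3].T+f["pose"][:3,3]; P[d<=0]=np.nan
    return P
def proj(f,p):
    fl=f["depth"].shape[0]/2/np.tan(np.radians(f["fov_y"]/2))
    q=(np.asarray(p)-f["pose"][:3,3])@f["pose"][:3,:3]
    return q[...,:2]/q[...,2:]*fl+[f["cx"],f["cy"]]
E
python3 - <<'E'
from workcell import vision
from h import *
for n,(x0,y0,x1,y1) in {"scene":(120,160,250,260),"side":(190,90,300,190)}.items():
    f=vision.grab_frame(n); P=cloud(f)
    c=cv2.resize(f["color"][y0:y1,x0:x1],None,fx=6,fy=6,interpolation=cv2.INTER_CUBIC); c=cv2.convertScaleAbs(c,alpha=1.6); cv2.imwrite(f"pics/{n}_crop.png",c[:600,:800])
    box=(P[...,0]>460)&(P[...,0]<800)&(P[...,1]>-360)&(P[...,1]<-80)
    b=P[box&(P[...,2]>118)&(P[...,2]<130)]
    print(n,"buttons",len(b)); 
    import scipy.cluster.vq as vq
    if len(b)>6:
        cs,l=vq.kmeans2(b[:,:2],2,seed=1,minit='++'); print(cs.round(1),[b[l==i,2].mean().round(1) for i in (0,1)],np.bincount(l), np.hypot(*(cs[0]-cs[1])))
    for lo,hi in ((106,130),(85,104)):
        b=P[box&(P[...,2]>lo)&(P[...,2]<hi)]
        print(lo,len(b),cv2.minAreaRect(b[:,:2].astype(np.float32)), np.median(b[:,2]))
E
```

```text
scene buttons 83
[[ 537.7 -259.1]
 [ 531.1 -195.3]] [np.float64(122.4), np.float64(122.5)] [42 41] 64.1308171622306
106 414 ((542.4888916015625, -226.95523071289062), (61.51934814453125, 118.91710662841797), 7.452520847320557) 111.12470139453103
85 3930 ((637.3482666015625, -218.03639221191406), (253.62718200683594, 224.13180541992188), 6.085734844207764) 94.3371000465354
side buttons 81
[[ 533.7 -255.7]
 [ 527.4 -193.6]] [np.float64(122.4), np.float64(121.7)] [40 41] 62.40677036618085
106 351 ((536.9290771484375, -224.06863403320312), (56.97077941894531, 121.03521728515625), 8.626005172729492) 111.5674141568951
85 2998 ((631.1578979492188, -215.708251953125), (252.08578491210938, 229.23805236816406), 5.513099193572998) 94.2462389590724
```

View pics/scene_crop.png

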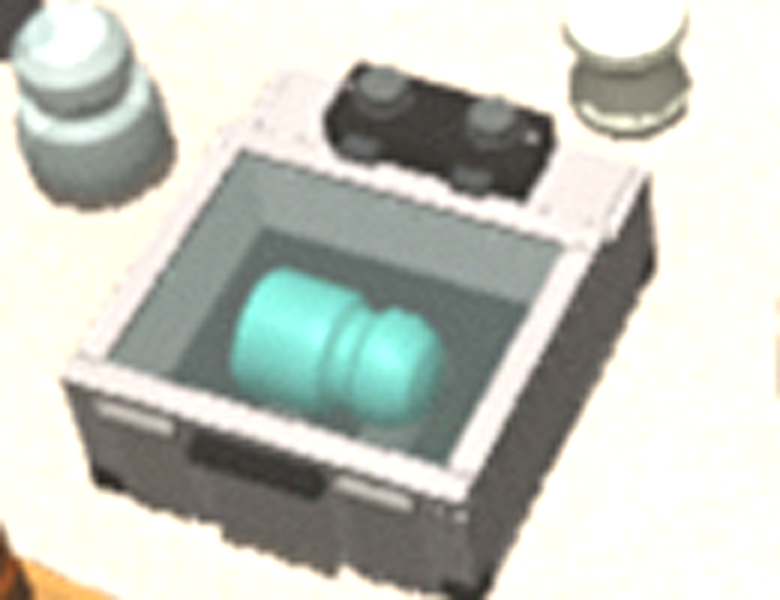

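View pics/side_crop.png

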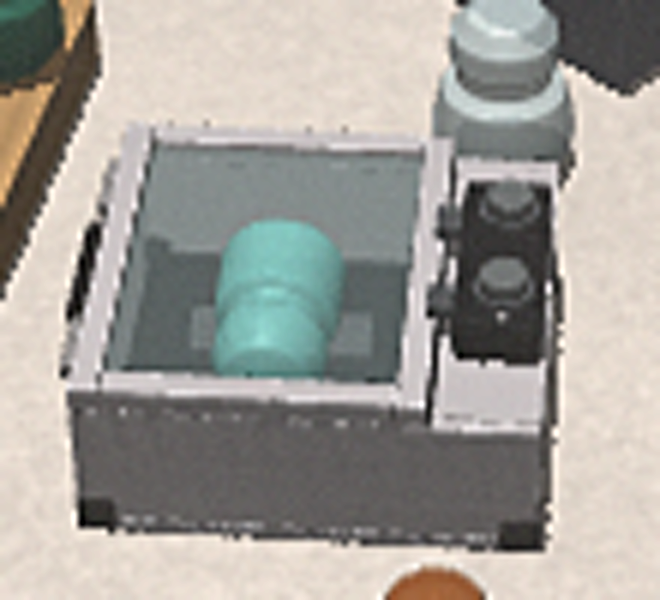

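The two cameras put the button midpoint at (534,-227) and (530,-225), with a case yaw of about 6°. I'll move above it and refine with the wrist camera.

```bash
python3 -m jog '[[0.0505,0.02,-0.0078,0,0,0,0],[0.0505,0.04,-0.0157,0,0,0,0],[0.0505,0.04,-0.0157,0,0,0,0],[0.0505,0.04,-0.0157,0,0,0,0],[0.0505,0.04,-0.0157,0,0,0,0],[0.0505,0.04,-0.0157,0,0,0,0],[0.0505,0.04,-0.0157,0,0,0,0],[0.0505,0.04,-0.0157,0,0,0,0],[0.0505,0.04,-0.0157,0,0,0,0],[0.0505,0.04,-0.0157,0,0,0,0],[0.0505,0.02,-0.0078,0,0,0,0.15],[0.0505,0,0,0,0,0,0.155]]'
python3 -m jog '[[0.0505,0,0,0,0,0,0],[0.0505,0,0,0,0,0,0]]'
python3 - <<'E'
from workcell import vision,status
from h import *
print(status.state())
f=vision.grab_frame("wrist");cv2.imwrite("pics/w1.png",f["color"]);print(f["pose"].round(2).tolist(),f["fov_y"])
P=cloud(f)
for l in ["bell_left_top","bell_right_top","bell_left","bell_right"]:
    print(l,[(round(d["p"],2),[round(v) for v in d["location"]]) for d in vision.find_in("wrist",l)])
np.save("pics/w1.npy",P)
f=vision.grab_frame("scene");cv2.imwrite("pics/s1.png",cv2.resize(f["color"][100:292,80:336],None,fx=3,fy=3))
E
```

```text
time_s: 2.8
ee_pos: [534.2, -222.4, 404.6]
ee_rot: [-179.9, -0.0, 5.8]
force: [-0.1, -0.6, -0.2]
gripper_width: 50.4
time_s: 3.05
ee_pos: [532.9, -224.7, 404.8]
ee_rot: [-180.0, -0.0, 6.0]
force: [0.5, -0.1, 0.0]
gripper_width: 50.7
{'time_s': 3.05, 'qpos': array([-2.40019759e+01,  1.86097425e+01,  8.91884582e+01,  7.27121652e-03,
        7.22036635e+01,  5.99696409e+01]), 'qvel': array([-0.5565287 , -0.03071706, -0.03881239,  0.01049704, -0.0321766 ,
        0.37107399]), 'effort': array([ 2.70220237e-01, -4.15553176e+01, -2.33239102e+01,  8.32643104e-02,
       -4.86052036e-02, -1.77418402e-03]), 'ee_pos': array([ 532.87966239, -224.66765954,  404.8388651 ]), 'ee_rot': array([-1.79993073e+02, -1.85069640e-03,  6.02616065e+00]), 'force': array([ 0.52190884, -0.07229737,  0.01520453]), 'torque': array([ 0.01308158, -0.0066181 , -0.01871022]), 'gripper_width': 50.66041457269325}
[[0.11, -0.96, -0.25, 603.4], [-0.99, -0.1, -0.03, -217.4], [-0.0, 0.25, -0.97, 383.77], [0.0, 0.0, 0.0, 1.0]] 63.93321240139677
bell_left_top [(0.94, [527, -197, 123]), (0.71, [531, -16, 81])]
bell_right_top [(0.8, [537, -254, 120])]
bell_left [(0.89, [528, -195, 125]), (0.18, [534, -257, 120])]
bell_right [(0.57, [533, -258, 127])]
```

View pics/w1.png

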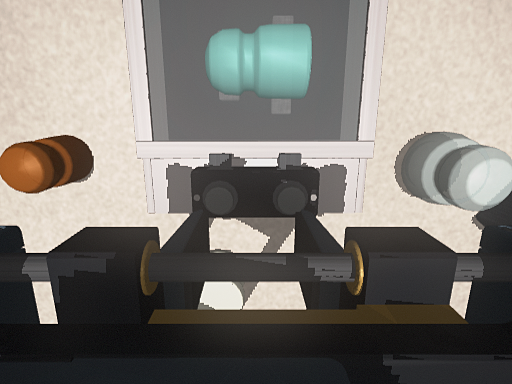

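View pics/s1.png

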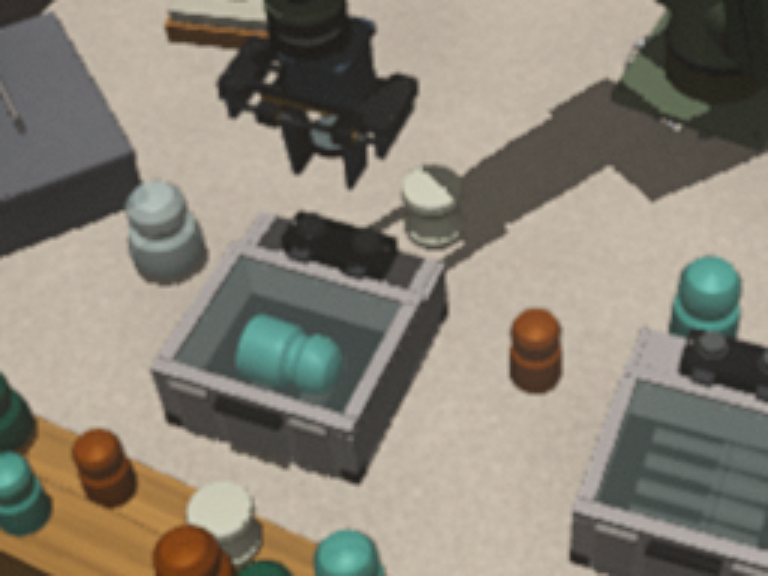

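In the wrist picture both button caps lie on one row, at (218,197) and (290,197), so the yaw is right. The fingertips appear just below them. Now the button positions from wrist depth.

```bash
python3 - <<'E'
import numpy as np, cv2
P=np.load("pics/w1.npy")
b=(P[...,2]>117)&(P[...,2]<130)&(abs(P[...,0]-532)<40)&(abs(P[...,1]+226)<70)
n,l,s,c=cv2.connectedComponentsWithStats(b.astype(np.uint8))
for i in range(1,n):
    if s[i,4]>20: 
        q=P[l==i]; print(s[i],c[i].round(1),q.mean(0).round(1),cv2.minEnclosingCircle(q[:,:2].astype(np.float32)))
h=(P[...,2]>106)&(P[...,2]<130)&(abs(P[...,0]-532)<40)&(abs(P[...,1]+226)<75)
print(cv2.minAreaRect(P[h][:,:2].astype(np.float32)))
# fingertips: points z 205..260
g=(P[...,2]>205)&(P[...,2]<300)
n,l,s,c=cv2.connectedComponentsWithStats(g.astype(np.uint8))
for i in range(1,n):
    if s[i,4]>20:
        q=P[l==i]; print(s[i],q.min(0).round(1),q.max(0).round(1))
E
```

```text
[277 185  29  29 646] [290.7 199.4] [ 534.4 -259.3  122.7] ((533.6273193359375, -259.6402893066406), 12.730488777160645)
[205 186  29  28 652] [219.  199.6] [ 527.5 -196.5  122.7] ((526.7533569335938, -196.33370971679688), 12.81879997253418)
((539.3864135742188, -226.9573211669922), (58.95624542236328, 118.04151153564453), 6.09560489654541)
[  82  210  128   43 1797] [ 521.3 -200.5  211.8] [ 568.  -170.9  300. ]
[ 294  210  130   43 1822] [ 526.2 -270.9  212.5] [ 576.2 -248.1  300. ]
[  0 226  26  27 556] [ 552.6 -149.8  291.2] [ 562.9 -143.5  299.9]
[478 226  34  27 630] [ 568.  -300.7  291.1] [ 578.9 -292.7  300. ]
[ 11 282  29  42 828] [ 526.6 -152.4  291.5] [ 546.2 -149.   300. ]
[ 158  282   47   28 1165] [ 513.4 -201.4  236.5] [ 551.1 -194.   300. ]
[ 299  282   47   28 1171] [ 519.  -254.6  236.7] [ 556.6 -249.6  300. ]
[465 282  29  42 843] [ 542.2 -298.9  290.6] [ 561.9 -294.4  300. ]
```

```bash
python3 -m jog '[[0.0505,0,0.002,0.015,0,0,0],[0.0505,-0.001,0,0.02,0,0,0],[0.0505,0,0,0.02,0,0,0],[0.0505,0,0,0.015,0,0,0],[0.0505,0,0,0,0,0,0],[0.0505,0,0,0,0,0,0],[0.0505,0,0,0,0,0,0]]'
python3 - <<'E'
from workcell import vision,status
from h import *
s=status.state();print(s["ee_pos"],s["ee_rot"],s["force"],s["gripper_width"])
for n,(x0,y0,x1,y1) in {"wrist":(150,130,380,290),"side":(230,80,330,180),"scene":(140,110,260,210)}.items():
    f=vision.grab_frame(n); k=4 if n=="wrist" else 5
    c=f["color"][y0:y1,x0:x1]; cv2.imwrite(f"pics/{n}2.png",cv2.convertScaleAbs(cv2.resize(c,None,fx=3,fy=3,interpolation=cv2.INTER_CUBIC) if n=="wrist" else cv2.resize(c,None,fx=5,fy=5,interpolation=cv2.INTER_CUBIC),alpha=1.7))
    if n=="wrist":
        P=cloud(f)
        b=(P[...,2]>117)&(P[...,2]<129)&(abs(P[...,0]-532)<40)&(abs(P[...,1]+226)<70)
        N,l,st,c=cv2.connectedComponentsWithStats(b.astype(np.uint8))
        for i in range(1,N):
            if st[i,4]>20: print("btn",cv2.minEnclosingCircle(P[l==i][:,:2].astype(np.float32)))
        for sgn in (-1,1):
            g=(P[...,2]>131)&(P[...,2]<150)&(sgn*(P[...,1]+227)>0)&(abs(P[...,1]+227)<60)
            q=P[g]; print("tip",len(q),q.min(0).round(1),q.max(0).round(1)) if len(q) else print("none")
E
```

```text
time_s: 4.22
ee_pos: [532.4, -227.4, 335.6]
ee_rot: [179.9, -0.1, 5.9]
force: [0.1, 0.6, -0.4]
gripper_width: 50.5
[ 532.44925418 -227.39264813  335.5808949 ] [ 1.79945592e+02 -8.85207781e-02  5.88915517e+00] [ 0.05670658  0.64488673 -0.37197775] 50.45005298682767
btn ((527.587646484375, -197.18130493164062), 12.653605461120605)
btn ((534.0008544921875, -259.4188537597656), 12.746234893798828)
tip 110 [ 526.5 -258.3  143. ] [ 553.4 -251.3  149.9]
tip 108 [ 521.  -203.3  143.2] [ 547.3 -193.5  149.9]
```

View pics/wrist2.png

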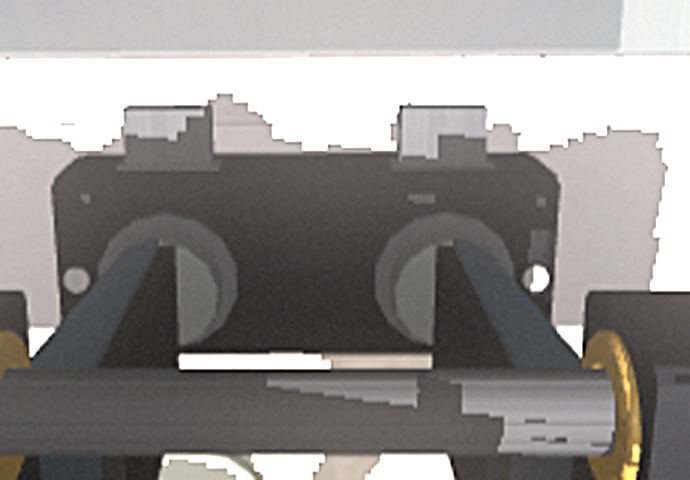

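View pics/side2.png

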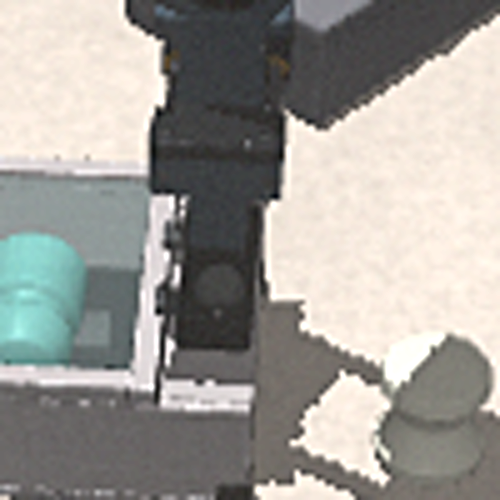

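View pics/scene2.png

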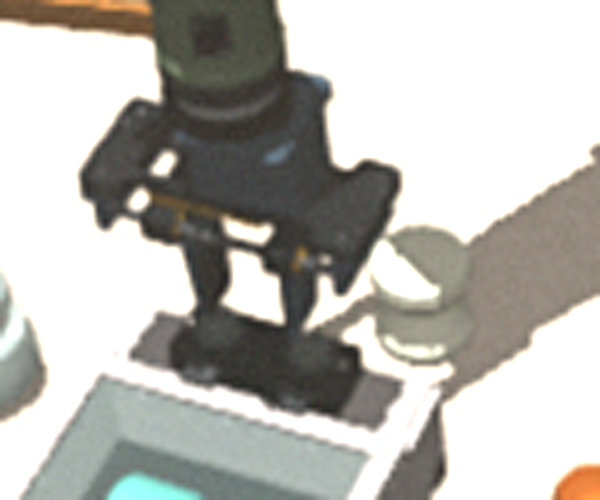

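Both fingertips are over the caps, and their taper puts the tips slightly inboard. I'll widen to 56 mm and descend to just above the caps.

```bash
python3 -m jog '[[0.056,-0.001,0.0005,0.006,0,0,0],[0.056,0,0,0.006,0,0,0],[0.056,0,0,0.006,0,0,0],[0.056,0,0,0,0,0,0],[0.056,0,0,0,0,0,0]]'
python3 - <<'E'
from workcell import vision,status
from h import *
s=status.state();print(s["ee_pos"],s["ee_rot"],s["force"],s["torque"],s["gripper_width"])
for n,(x0,y0,x1,y1) in {"wrist":(150,130,380,290),"scene":(140,110,260,210)}.items():
    f=vision.grab_frame(n)
    c=f["color"][y0:y1,x0:x1]; k=3 if n=="wrist" else 5
    cv2.imwrite(f"pics/{n}3.png",cv2.convertScaleAbs(cv2.resize(c,None,fx=k,fy=k,interpolation=cv2.INTER_CUBIC),alpha=1.7))
E
```

```text
time_s: 5.0
ee_pos: [531.4, -227.9, 316.8]
ee_rot: [180.0, -0.0, 5.9]
force: [0.6, 0.2, -0.5]
gripper_width: 56.2
[ 531.36495625 -227.89121545  316.76428957] [ 1.79993358e+02 -4.47702408e-03  5.89122474e+00] [ 0.58666153  0.24507381 -0.51384469] [0.06003018 0.04039725 0.02882181] 56.163740633352596
```

View pics/wrist3.png

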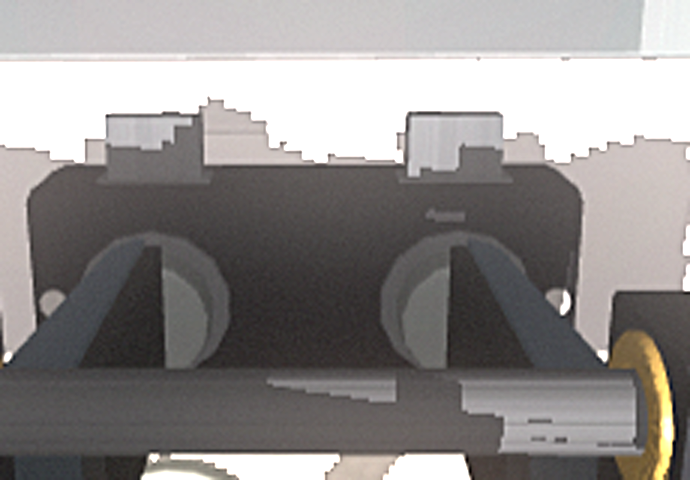

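View pics/scene3.png

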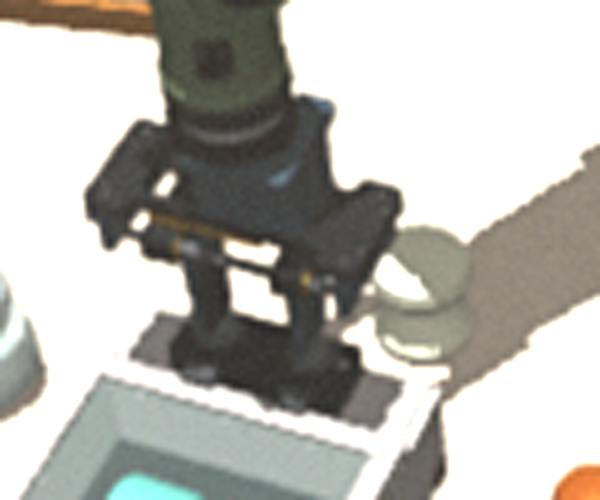

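The tips are centred on the caps: tips at about 155 and 458 px, caps at 157 and 455 px. Pressing now.

```bash
python3 -m jog '[[0.056,0,0,0.003,0,0,0],[0.056,0,0,0.003,0,0,0],[0.056,0,0,0.0025,0,0,0],[0.056,0,0,0.001,0,0,0],[0.056,0,0,0,0,0,0],[0.056,0,0,0,0,0,0]]'
python3 - <<'E'
from workcell import status
s=status.state();print(s["ee_pos"],s["force"],s["torque"])
E
```

```text
time_s: 5.85
ee_pos: [531.4, -227.9, 308.7]
ee_rot: [179.9, -0.1, 5.9]
force: [-1.5, 0.9, 7.4]
gripper_width: 55.8
[ 531.38829307 -227.908942    308.70406831] [-1.49471558  0.92446167  7.36840174] [ 0.16660779  0.35747647 -0.01176573]
```

```bash
python3 -m jog '[[0.056,0,0,0.001,0,0,0],[0.056,0,0,0.0012,0,0,0],[0.056,0,0,0,0,0,0],[0.056,0,0,0,0,0,0],[0.056,0,0,0,0,0,0]]'
python3 - <<'E'
from workcell import vision,status
from h import *
s=status.state();print(s["ee_pos"],s["force"],s["torque"])
f=vision.grab_frame("wrist");P=cloud(f); cv2.imwrite("pics/w4.png",f["color"])
for l in ["bell_lid_edge"]: print([(round(d["p"],2),[round(v) for v in d["location"]]) for d in vision.find_in("wrist",l)])
print([P[v,255,:].round(0).tolist() for v in range(60,200,12)])
E
```

```text
time_s: 6.48
ee_pos: [531.3, -227.9, 307.1]
ee_rot: [179.9, -0.1, 5.9]
force: [-2.6, 1.5, 12.2]
gripper_width: 55.7
[ 531.3405609  -227.88377925  307.10143847] [-2.59060202  1.47944927 12.18218011] [0.27036237 0.53123419 0.00338361]
[(0.65, [619, -217, 108])]
[[631.0, -220.0, 103.0], [625.0, -221.0, 104.0], [619.0, -221.0, 104.0], [612.0, -222.0, 106.0], [606.0, -223.0, 106.0], [599.0, -223.0, 106.0], [592.0, -224.0, 107.0], [586.0, -225.0, 107.0], [579.0, -225.0, 113.0], [573.0, -226.0, 113.0], [566.0, -227.0, 112.0], [555.0, -228.0, 99.0]]
```

View pics/w4.png

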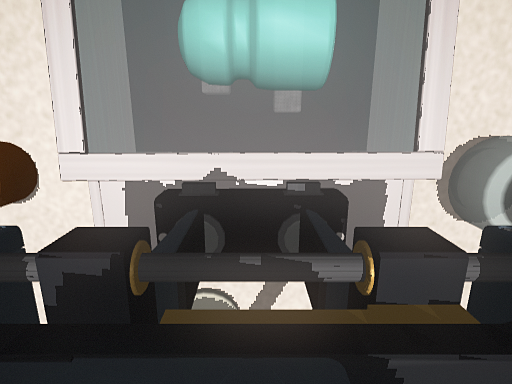

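The buttons are bottomed at 12 N and the lid's front edge, near row 165, has already risen to about 113 mm. I'll hold.

```bash
python3 -m jog '[[0.056,0,0,0,0,0,0],[0.056,0,0,0,0,0,0],[0.056,0,0,0,0,0,0],[0.056,0,0,0,0,0,0],[0.056,0,0,0,0,0,0],[0.056,0,0,0,0,0,0],[0.056,0,0,0,0,0,0],[0.056,0,0,0,0,0,0],[0.056,0,0,0,0,0,0],[0.056,0,0,0,0,0,0],[0.056,0,0,0,0,0,0],[0.056,0,0,0,0,0,0]]'
python3 -m jog '[[0.056,0,0,0,0,0,0],[0.056,0,0,0,0,0,0],[0.056,0,0,0,0,0,0],[0.056,0,0,0,0,0,0],[0.056,0,0,0,0,0,0],[0.056,0,0,0,0,0,0],[0.056,0,0,0,0,0,0],[0.056,0,0,0,0,0,0],[0.056,0,0,0,0,0,0],[0.056,0,0,0,0,0,0],[0.056,0,0,0,0,0,0],[0.056,0,0,0,0,0,0]]'
cat > lid.py <<'E'
from workcell import vision,status
from h import *
import sys
for n in ("wrist","scene","side"):
    f=vision.grab_frame(n);P=cloud(f); cv2.imwrite(f"pics/{n}_{sys.argv[1]}.png",f["color"])
    yaw=np.radians(5.9); o=np.array([531.3,-227.5])
    d=P[...,:2]-o; X=d[...,0]*np.cos(yaw)+d[...,1]*np.sin(yaw)-96; Y=-d[...,0]*np.sin(yaw)+d[...,1]*np.cos(yaw)
    m=(X>-64)&(X<-40)&(abs(abs(Y)-85)<20)&(P[...,2]>90)&(P[...,2]<170)
    print(n,m.sum(),np.percentile(P[m][:,2],[5,50,95]).round(1) if m.sum() else None)
    print([(round(d["p"],2),[round(v) for v in d["location"]]) for d in vision.find_in(n,"bell_lid_edge")])
print(status.state()["force"])
E
python3 lid.py a
```

```text
time_s: 8.07
ee_pos: [531.3, -227.9, 307.1]
ee_rot: [179.9, -0.1, 5.9]
force: [-2.1, 1.3, 10.6]
gripper_width: 55.7
time_s: 9.57
ee_pos: [531.3, -227.9, 307.1]
ee_rot: [179.9, -0.1, 5.9]
force: [-2.0, 1.0, 10.9]
gripper_width: 56.4
wrist 5471 [143.3 145.9 147.9]
[(0.77, [615, -218, 135])]
scene 77 [140.5 145.1 151.1]
[(0.58, [664, -207, 120])]
side 88 [137.1 144.8 147.4]
[(0.84, [654, -200, 120])]
[-2.09126979  1.32128917 10.98029306]
```

```bash
echo
```

```text
(no output)
```

View pics/side_a.png

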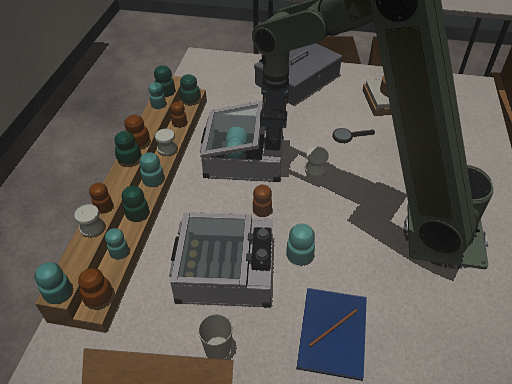

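The lid's front edge is about 46 mm higher and nearly at its stop. I'll hold a little longer, then lift straight up and back away.

```bash
python3 -m jog '[[0.056,0,0,0,0,0,0],[0.056,0,0,0,0,0,0],[0.056,0,0,0,0,0,0],[0.056,0,0,0,0,0,0],[0.056,0,0,0,0,0,0],[0.056,0,0,0,0,0,0],[0.056,0,0,0,0,0,0],[0.056,0,0,0,0,0,0]]'
python3 -m jog '[[0.056,0,0,-0.004,0,0,0],[0.056,0,0,-0.006,0,0,0],[0.056,0,0,-0.01,0,0,0],[0.056,0,0,-0.02,0,0,0],[0.056,0,0,-0.03,0,0,0],[0.056,0,0,-0.03,0,0,0],[0.056,-0.02,0,-0.02,0,0,0],[0.056,-0.03,0,0,0,0,0],[0.056,-0.03,0,0,0,0,0],[0.056,-0.02,0,0,0,0,0],[0.056,0,0,0,0,0,0],[0.056,0,0,0,0,0,0]]'
python3 lid.py b
```

```text
time_s: 10.88
ee_pos: [531.3, -227.9, 307.1]
ee_rot: [179.9, -0.1, 5.9]
force: [-2.8, 1.4, 11.4]
gripper_width: 55.8
time_s: 12.38
ee_pos: [432.5, -238.3, 425.1]
ee_rot: [180.0, -0.1, 5.9]
force: [0.8, 0.1, -1.0]
gripper_width: 55.8
wrist 2742 [137.  145.5 147.9]
[(0.57, [558, -225, 115]), (0.56, [580, -222, 147])]
scene 78 [140.8 145.1 150.5]
[(0.67, [663, -207, 119]), (0.24, [528, -190, 122])]
side 88 [137.8 145.1 148.5]
[(0.49, [532, -253, 125])]
[0.38304013 0.8854486  0.13146452]
```

View pics/scene_b.png

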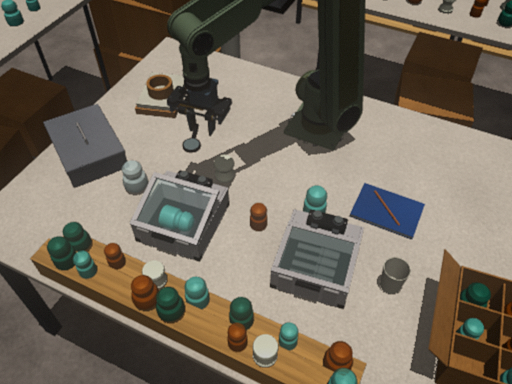

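View pics/wrist_b.png

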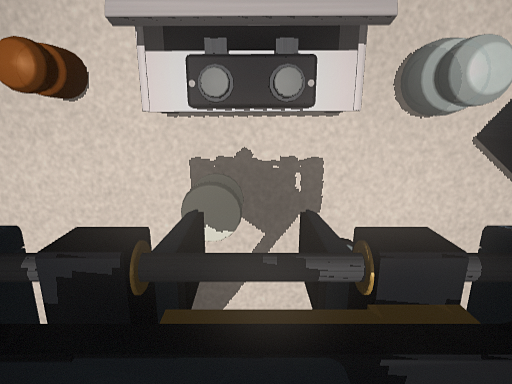

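The case's lid is standing open, the gripper is clear and both buttons are back up. The lid height (about 145 mm over the front strip) has not changed in nearly 3 s, so it is at its stop. Handing in.

```bash
python3 -c "
from workcell import ticket; print(ticket.job_done())"
```

```text
the job is handed in; nothing more can be done
None
```

The insulator case is open, and I handed the job in at about 12.5 s of the 42 s allowed.

I put one fingertip on each button and pressed both to the bottom together, at about 11–12 N in total. I held them for about 4.5 s while the lid rose by itself, then lifted straight up and backed away.

**Lid:** its front strip reads about 145 mm in all three cameras, up about 46 mm. That did not change between the picture with the buttons held and the one after release, so it is at its stop.

**Buttons and arm:** both buttons are back up, the arm is clear, and the force on it reads about zero.

**Other things:** the last scene picture shows the pin case shut and the loose things where they stood. I judged this by eye and did not measure it.

**Disagreements:** the cameras differed by up to 4 mm on the button positions, so I centred by the wrist view. The network's reports for the lid edge were scattered, so I used depth for the lid instead.

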